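# Spin check of a blower wheel

### The arm

A 6-joint arm with a two-finger parallel gripper is mounted at the origin on the work surface. World frame = base frame: x ahead of the robot, y to its left, z up, the work surface at z = 0. Lengths are in m, angles in rad, forces in N, time in s.
With the tool pointing down it reaches from about 0.275 to 0.825 m from the base axis. Payload 4.9 kg.
Tool frame: the origin (TCP) lies at the very end of the fingers, on their centre line; the grasp point (between the pads) lies 19 mm behind it; z points along the fingers, y is the line along which they close (so a half turn about z gives the same grasp; the last joint's range is limited). The gripper opens to 85 mm and grips with 20 to 120 N. Pads are 22 mm wide; open, the fingers measure 114 mm over their backs; the gripper's body (76 mm by 85 mm) begins 54 mm behind the grasp point. The pads swing forward as they close: fully open they stand 13 mm farther back than shut.
Start: joints at [1.166, 0.326, -0.193, 1.052, 0, 1.437], TCP at [0.147, 0.53, 0.231] pointing down, gripper open.
Joint ranges: [-2.65, 2.65], [-0.97, 1.79], [-1.3, 1.35], [-1.93, 2.1], [-1.47, 1.37], [-3.14, 3.14]. Speed limits (rad/s): [2.57, 2.57, 3.14, 3.14, 3.14, 3.14].

### API

Orientations are given as a unit quaternion [w, x, y, z].
In Python, from rig import bot, viewer gives the robot as it stands.
- The arm moves only by the tool jog_arm, never from a script. Its argument "plan" is a list of rows, each a list of 5 numbers: the shift along the tool's x, y, z as a fraction of full scale, then the turn about the tool's z as a fraction of full scale, then the opening, from 0 (shut) to 1 (fully open). A call has 1 to 8 rows; each row shifts and turns the commanded pose from where the row before left it, along the tool's axes as they then stand; what a row does not reach is not made up. Full scale, the value 1, is 20 mm for a shift and 6 degrees for a turn. A row lasts 1/8 s, in which the tool goes at most 62.5 mm and 10.7 degrees, less where a joint would pass 70% of its speed; a pose out of reach is approached as far as the arm can. A call with a number of a shift or a turn outside -1 to 1 is refused whole. A call with a gripper value outside its range is refused whole. The fingers move at their own pace and stop on an object; "newtons" is the grip in N (left out, the last holds). Time passes only in rows, so rows that do not move let the fingers close. It gives the time, the measured TCP pose, the force, the opening and the grip force at its end, in the units of the state.
- bot.read_state(): the state, without advancing time (a new reading comes with each control period).
- viewer.camera(name): name is "scene" or "top" or "wrist"; returns a dict with "frame" (384x512x3 uint8, red, green, blue), "camera_matrix" (3x3 intrinsics, pixels), "k1" (the pictures are not rectified: a ray, as slopes to the right and down, at radius r is drawn at 1 + k1 r^2 times it, then the intrinsics apply), "extrinsics" (4x4, takes a point from camera to world coordinates); the wrist camera has in their place "T_tool_cam" (4x4, takes a point from camera to tool coordinates, whose origin is the TCP and whose axes are the flange's). Camera axes: x right, y down, z forward; pixel columns grow to the right and rows downward; lengths in m; the calibration is good to about 2 mm. A picture is of the moment at which its call begins: read the wrist's pose just before it. There is no depth.
- bot.finish_job(): hands the job in; it is judged then, once.
The state is a dict: "t": time; "joint_positions": joint angles; "dq": joint speeds; "joint_torque": joint torques, N m; "tool_pos": TCP position; "tcp_rot": TCP orientation; "force": force on the tool from outside, world axes, zero at the start; "torque": the same for the moment, N m; "gripper_width": finger opening in m; "grasp_force": force on a finger pad.
Only numpy, scipy, OpenCV 4.12 (cv2) and the standard library are available. Lean on these libraries where they do the work, as an engineer would, in place of code of your own. Each camera call takes 0.05 s, during which the arm holds its last target. There are 200 camera calls.

### The job

The blower on the bench must be checked for free running: lift the red transport bar off it and lay the bar in the empty blue bin next to it. Then, with a fingertip pressed lightly on the flat face of the black fan wheel, turn the wheel slowly anticlockwise (seen from above) through one full turn and on until its white mark next stands at the yellow pointer, and leave it there. Press gently, never let the wheel whirl, and leave the other things on the bench alone.

Things in the scene. Friction and masses are not known exactly. Their poses are not given: they have to be found in the camera images.
- fan: Grey blower housing, fixed, on its back. Origin at the underside centre on the bench; z up is the wheel axis. Foot 215 x 215 x 12 mm; round wall of outer radius 92, inner 87, top at 72 mm; outlet duct (top at 64 mm) reaching 177 mm to +x on its +y half; pointer on its -x side. A push of the robot on blower or wheel above 12 N damages the bearing.
- fan_center (a point): On the wheel axis, level with the top of the housing wall (72 mm above the bench). The wheel's own height is not measured: its face lies anywhere from 66 to 82 mm above the bench and wobbles about +-1.2 mm (at 50 mm radius) as it turns. It floats on a spring of about 3 N per mm, yields 6 mm downward at most, then is hard.
- fan_pointer (a point): Top of the yellow pointer (16 x 10 x 8 mm) on the housing wall, 91.5 mm from the wheel axis towards the housing's -x, 80 mm above the bench.
- wheel (a joint): Black wheel's angle (rad): 0 with its white mark at the pointer, growing anticlockwise from above, not wrapping (6.28: once round); starts at -2.2 to -0.4. Smooth disc, radius 74 mm, no grip; white stripe 26 to 72 mm from the axis. Turn it by the friction of a light press, say 50 mm off the axis. Drag about 0.09 N m: it stops at once when let go. Over 3 rad/s is too fast.
- bar: Red plastic transport bar, 0.1 to 0.2 kg, lying loose across the wheel on the housing wall; lifts straight up. Origin at its underside centre (level with the hook tips), z up; 205 mm along y, 24 mm wide (x). Bar from 24 to 34 mm above the origin; end feet rest on the wall at 7.5 mm, hooks hang outside it. Handle block mid-length, 24 (x) x 40 (y) mm, from 34 to 59 mm above the origin.
- bar_grip (a point): Centre of the handle block of the bar, 46 mm above its origin; axes as the bar.
- bin: Empty open blue bin, fixed, 165 (x) x 265 (y) x 50 mm outside, walls and floor 5 mm. Origin at the underside centre on the bench, z up. The bar fits in lying along y.
- screwdriver: Orange screwdriver lying near the robot between blower and bin; a bystander, leave it.
- bearing: Steel bearing ring, 48 mm across, 14 mm high; a bystander.
- fitting: Brass pipe fitting, 32 mm across, 40 mm high, standing; a bystander.
- wrench: Steel wrench lying at the left side; a bystander.
- sealant: Grey sealant bottle with orange label, 50 mm across, 200 mm high, standing at the back; a bystander.
- jar: Amber jar, 72 mm across, 90 mm high, at the right side; a bystander.
There are look-alikes about, which are no part of the job. Several things have the shape of the bar; the one meant has the colours described above.

How it is judged:
By the outcome, as a careful person would: the job done as asked, in the order asked, and still so for the second after the job is handed in, with the robot touching nothing.
It also fails if it takes over 72 s, if anything falls off the work surface, if the arm or the gripper's body presses on something with over 40 N, if the wrist force passes 120 N, or if a joint passes its speed limit or range.

## Working session

There is one attempt and no reset: what is moved stays moved. The work goes in short steps, Python scripts to look and compute and a tool call to move; the robot and the scene stay as the last step left them, time stands still between calls to the robot, and variables do not carry over. Pictures are saved under pics/ and viewed, at most 10 in all, crops included, and the job is handed in when it is done.

Besides the shell and the picture viewer there is one more tool, called after "Call:" as a command line: name --pt "numbers of a row" for each row, then --argument value for the rest. jog_arm: Moves the arm, as the interface text tells. Shift numbers are shares of 20 mm and turn numbers shares of 6 degrees, none past 1 either way. Its arguments: {"type":"object","properties":{"plan":{"type":"array"},"newtons":{"type":"number"}},"required":["plan"]}

```bash
ls; mkdir -p pics; cat > h.py <<'E'
import numpy as np, cv2
from rig import bot, viewer
from scipy.spatial.transform import Rotation as R
def T_tool(s):
    T=np.eye(4); w,x,y,z=s["tcp_rot"]; T[:3,:3]=R.from_quat([x,y,z,w]).as_matrix(); T[:3,3]=s["tool_pos"]; return T
def look(name):
    s=bot.read_state(); c=viewer.camera(name)
    E=np.array(c["extrinsics"]) if "extrinsics" in c else T_tool(s)@np.array(c["T_tool_cam"])
    return c["frame"],(np.array(c["camera_matrix"]),c["k1"],E)
def ray(cal,uv):
    K,k1,E=cal; p=cv2.undistortPoints(np.array([[uv]],float),K,np.array([k1,0,0,0,0.]))[0,0]
    return E[:3,3],E[:3,:3]@np.array([p[0],p[1],1])
def onz(cal,uv,z):
    o,d=ray(cal,uv); return o+d*(z-o[2])/d[2]
def proj(cal,P):
    K,k1,E=cal; p=E[:3,:3].T@(np.array(P)-E[:3,3]); a=p[:2]/p[2]; a=a*(1+k1*(a@a)); return K[:2,:2]@a+K[:2,2]
def save(f,n): cv2.imwrite("pics/"+n,cv2.cvtColor(f,cv2.COLOR_RGB2BGR))
E
python3 - <<'E'
from h import *
f,c=look("top"); save(f,"top0.png"); print(c)
g,d=look("scene"); save(g,"sc0.png"); print(d)
print(bot.read_state())
E
```

```text
pics
(array([[379.71008959,   0.        , 259.74951974],
       [  0.        , 379.71008959, 186.07881316],
       [  0.        ,   0.        ,   1.        ]]), 0.03733443144321642, array([[-2.04861044e-02, -9.87692458e-01,  1.55061047e-01,
         3.37628592e-01],
       [-9.99790138e-01,  2.02404061e-02, -3.16332674e-03,
         2.93951741e-03],
       [-1.41046004e-05, -1.55093310e-01, -9.87899825e-01,
         1.32278664e+00],
       [ 0.00000000e+00,  0.00000000e+00,  0.00000000e+00,
         1.00000000e+00]]))
(array([[360.16261214,   0.        , 252.37288344],
       [  0.        , 360.16261214, 193.05376633],
       [  0.        ,   0.        ,   1.        ]]), -0.02469408637138084, array([[-0.55295981,  0.57571073, -0.60232268,  1.44592809],
       [ 0.83314858,  0.37341629, -0.40795063,  0.61872006],
       [-0.00994445, -0.72740458, -0.68613678,  1.14947244],
       [ 0.        ,  0.        ,  0.        ,  1.        ]]))
{'t': 0.1, 'joint_positions': array([ 1.16582803e+00,  3.26897926e-01, -1.93508993e-01,  1.05200285e+00,
        1.03611271e-05,  1.43658785e+00]), 'dq': array([-0.00068381, -0.00109277,  0.00394493, -0.00058911,  0.00020226,
       -0.00067025]), 'joint_torque': array([ 1.11782163e-03, -4.44237220e+01,  2.63039696e+01,  7.85304263e-03,
       -1.02784711e-04,  7.78580954e-06]), 'tool_pos': array([0.14688169, 0.52946648, 0.23055528]), 'tcp_rot': array([-2.19851311e-04,  1.34966715e-01,  9.90849804e-01, -7.76203195e-04]), 'force': array([ 0.34611468,  0.4809895 , -0.16916094]), 'torque': array([0.02983536, 0.0495593 , 0.04485197]), 'grasp_force': 0.0, 'gripper_width': 0.08544851886565613}
```

View pics/top0.png

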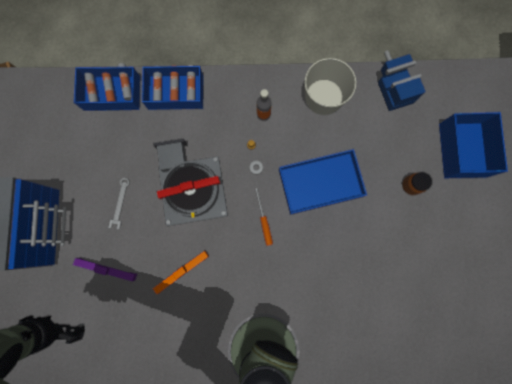

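View pics/sc0.png

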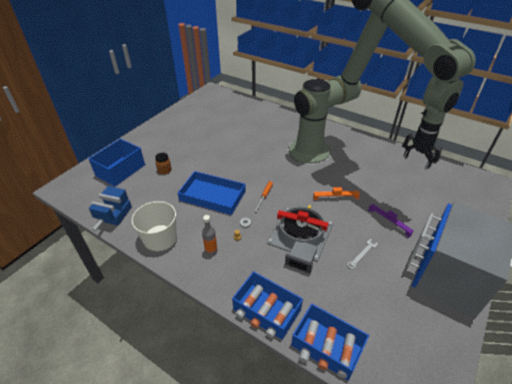

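The top view shows the red bar over the blower at (188,187), the yellow pointer at (192,214), and the empty blue bin at (322,181). The screwdriver is at (263,225). The purple and orange bars are decoys.

```bash
python3 - <<'E'
from h import *
f=cv2.cvtColor(cv2.imread("pics/top0.png"),cv2.COLOR_BGR2RGB); _,c=look("top")
hsv=cv2.cvtColor(f,cv2.COLOR_RGB2HSV); H,S,V=[hsv[...,i].astype(int) for i in range(3)]
def blob(m,box):
    x0,y0,x1,y1=box; k=np.zeros(m.shape,np.uint8); k[y0:y1,x0:x1]=m[y0:y1,x0:x1]*255
    cs,_=cv2.findContours(k,cv2.RETR_EXTERNAL,cv2.CHAIN_APPROX_NONE); return max(cs,key=cv2.contourArea)
b=blob(((H<6)|(H>174))&(S>150)&(V>90),(150,165,230,210))
P=np.array([onz(c,p[0],0.0985)[:2] for p in b]).astype(np.float32)
print("bar",cv2.minAreaRect(P))
y=blob((H>22)&(H<35)&(S>120)&(V>110),(180,205,205,225)); M=y.reshape(-1,2).mean(0); print("ptr",M,onz(c,M,.08))
n=blob((H>100)&(H<125)&(S>120)&(V>60),(270,140,375,220)); P=np.array([onz(c,p[0],0.05)[:2] for p in n]).astype(np.float32)
print("bin",cv2.minAreaRect(P))
# foot corners approx: grey brighter than the table
g=cv2.resize(f[140:235,140:285],None,fx=5,fy=5,interpolation=cv2.INTER_CUBIC); save(g,"crop.png")
E
```

```text
bar ((0.5360888838768005, 0.23380538821220398), (0.0311004389077425, 0.20446409285068512), 13.401968955993652)
ptr [192.5        214.66666667] [0.44259685 0.22075336 0.08      ]
bin ((0.5508722066879272, -0.21310152113437653), (0.16584230959415436, 0.26698267459869385), 12.53812026977539)
```

View pics/crop.png

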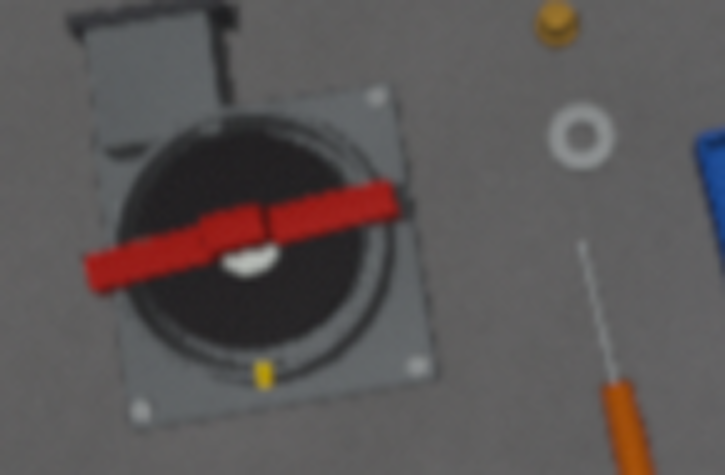

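Bar 204 mm and bin 166 x 267 mm match the given sizes. The blower centre found from the pointer, about (0.533, 0.233), agrees with the bar. Next is a path helper.

```bash
cat >> h.py <<'E'
def yaw(s): t=T_tool(s)[:3,1]; return np.degrees(np.arctan2(t[1],t[0]))   # world angle of tool y
def plan(target,ya=None,op=1,step=0.9,s=None,p=None,y=None):
    """rows (tool axes, fractions) from the present pose to target xyz / tool-y angle (deg), tool down"""
    s=s or bot.read_state(); p=np.array(s["tool_pos"] if p is None else p,float); y=yaw(s) if y is None else y; ya=y if ya is None else ya
    d=np.array(target)-p; turn=-((ya-y+180)%360-180)
    n=int(max(np.ceil(np.linalg.norm(d)/(.02*step)),np.ceil(abs(turn)/5.8),1)); rows=[]
    for i in range(n):
        a=np.radians(y); ty=np.array([np.cos(a),np.sin(a),0]); tz=np.array([0,0,-1.]); tx=np.cross(ty,tz)
        r=np.array([tx,ty,tz])@(np.array(target)-p)/(n-i)/.02; r=np.round(r,2); p=p+.02*(r@np.array([tx,ty,tz]))
        t=round(turn/n/6,2); y-=6*t; rows.append([float(v) for v in r]+[t,op])
    for i in range(0,n,8): print(str(rows[i:i+8]).replace(" ",""))
E
python3 - <<'E'
from h import *
plan([.52,.230,.23],13.4)
E
```

```text
[[-0.81,-0.35,0.0,np.float64(0.38),1],[-0.83,-0.32,0.0,np.float64(0.38),1],[-0.84,-0.28,0.0,np.float64(0.38),1],[-0.85,-0.25,0.0,np.float64(0.38),1],[-0.86,-0.22,0.0,np.float64(0.38),1],[-0.87,-0.18,0.0,np.float64(0.38),1],[-0.87,-0.15,0.0,np.float64(0.38),1],[-0.88,-0.11,0.0,np.float64(0.38),1]]
[[-0.88,-0.08,0.0,np.float64(0.38),1],[-0.89,-0.04,0.0,np.float64(0.38),1],[-0.89,-0.01,0.0,np.float64(0.38),1],[-0.89,0.03,0.0,np.float64(0.38),1],[-0.88,0.06,0.0,np.float64(0.38),1],[-0.88,0.1,0.0,np.float64(0.38),1],[-0.88,0.13,0.0,np.float64(0.38),1],[-0.87,0.17,0.0,np.float64(0.38),1]]
[[-0.86,0.2,0.0,np.float64(0.38),1],[-0.85,0.24,0.0,np.float64(0.38),1],[-0.84,0.27,0.0,np.float64(0.38),1],[-0.83,0.3,0.0,np.float64(0.38),1],[-0.82,0.34,0.0,np.float64(0.38),1],[-0.8,0.37,0.01,np.float64(0.38),1],[-0.79,0.4,0.0,np.float64(0.38),1],[-0.77,0.43,0.01,np.float64(0.38),1]]
[[-0.76,0.47,0.0,np.float64(0.38),1],[-0.74,0.49,0.01,np.float64(0.38),1],[-0.71,0.52,0.0,np.float64(0.38),1]]
```

Call:
jog_arm --pt "-0.81 -0.35 0 0.38 1" --pt "-0.83 -0.32 0 0.38 1" --pt "-0.84 -0.28 0 0.38 1" --pt "-0.85 -0.25 0 0.38 1" --pt "-0.86 -0.22 0 0.38 1" --pt "-0.87 -0.18 0 0.38 1" --pt "-0.87 -0.15 0 0.38 1" --pt "-0.88 -0.11 0 0.38 1"

```text
t: 1.15
tool_pos: [0.2585, 0.4404, 0.2313]
tcp_rot: [-0.0, 0.292, 0.957, 0.0]
force: [0.4, 0.0, -0.1]
gripper_width: 0.0855
grasp_force: 0.0
```

Direction and scale check out.

Call:
jog_arm --pt "-0.88 -0.08 0 0.38 1" --pt "-0.89 -0.04 0 0.38 1" --pt "-0.89 -0.01 0 0.38 1" --pt "-0.89 0.03 0 0.38 1" --pt "-0.88 0.06 0 0.38 1" --pt "-0.88 0.1 0 0.38 1" --pt "-0.88 0.13 0 0.38 1" --pt "-0.87 0.17 0 0.38 1"

```text
t: 2.15
tool_pos: [0.3692, 0.3514, 0.2313]
tcp_rot: [0.0, 0.44, 0.898, 0.0]
force: [-0.3, 0.4, 0.5]
gripper_width: 0.0853
grasp_force: 0.0
```

Call:
jog_arm --pt "-0.86 0.2 0 0.38 1" --pt "-0.85 0.24 0 0.38 1" --pt "-0.84 0.27 0 0.38 1" --pt "-0.83 0.3 0 0.38 1" --pt "-0.82 0.34 0 0.38 1" --pt "-0.8 0.37 0 0.38 1" --pt "-0.79 0.4 0 0.38 1" --pt "-0.77 0.43 0 0.38 1"

```text
t: 3.15
tool_pos: [0.4795, 0.263, 0.2312]
tcp_rot: [-0.0, 0.576, 0.817, 0.0]
force: [0.4, 0.0, 0.4]
gripper_width: 0.0856
grasp_force: 0.0
```

Call:
jog_arm --pt "-0.76 0.47 0 0.38 1" --pt "-0.74 0.49 0 0.38 1" --pt "-0.71 0.52 0 0.38 1" --pt "0 0 0 0 1"

```text
t: 3.65
tool_pos: [0.5211, 0.2296, 0.2311]
tcp_rot: [-0.0, 0.624, 0.782, -0.0]
force: [0.1, -0.5, 1.1]
gripper_width: 0.0855
grasp_force: 0.0
```

```bash
python3 - <<'E'
from h import *
f,c=look("wrist"); save(f,"w0.png"); s=bot.read_state(); print(s["tool_pos"],yaw(s),c[2])
hsv=cv2.cvtColor(f,cv2.COLOR_RGB2HSV); H,S,V=[hsv[...,i].astype(int) for i in range(3)]
m=(((H<6)|(H>174))&(S>150)&(V>60)).astype(np.uint8)*255
cs,_=cv2.findContours(m,cv2.RETR_EXTERNAL,cv2.CHAIN_APPROX_NONE); b=max(cs,key=cv2.contourArea)
print(cv2.boundingRect(b),[np.round(onz(c,p,.1235)[:2],4) for p in cv2.boxPoints(cv2.minAreaRect(b))])
E
```

```text
[0.52038608 0.23009726 0.23109728] 12.867682495682656 [[ 9.74983537e-01  2.10874447e-01  7.02785235e-02  5.03723384e-01]
 [ 2.22274901e-01 -9.26360700e-01 -3.04055459e-01  3.08399265e-01]
 [ 9.85735400e-04  3.12070219e-01 -9.50058528e-01  3.73055295e-01]
 [ 0.00000000e+00  0.00000000e+00  0.00000000e+00  1.00000000e+00]]
(258, 47, 31, 227) [array([0.5001, 0.3299]), array([0.5207, 0.3349]), array([0.5684, 0.1573]), array([0.5429, 0.1513])]
```

View pics/w0.png

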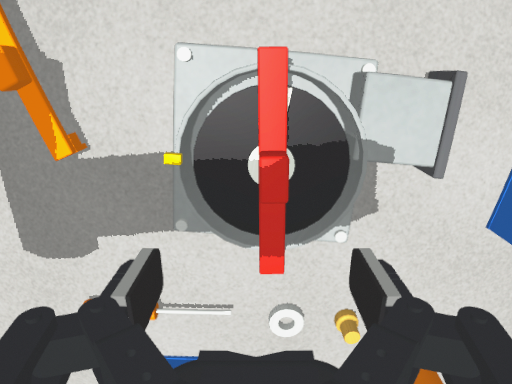

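The wrist view shows the red bar, columns 258-289, with the handle around rows 152-203. The pointer is at (172,158), the hub at about (271,165), and part of the white mark shows at (291,97).

```bash
python3 - <<'E'
from h import *
f=cv2.imread("pics/w0.png"); s=bot.read_state(); _,c=look("wrist")
for r in range(135,212,6): 
    row=f[r,245:300].astype(int); ok=np.where((row[:,2]>90)&(row[:,0]<80)&(row[:,1]<80))[0]+245; print(r,ok.min(),ok.max(),f[r,273],end=" | ")
print()
for uv in [(260,152),(288,152),(288,203),(260,203)]: print(onz(c,uv,.1235))
for uv in [(258.5,48),(287,48)]: print("barend",onz(c,uv,.0985))
print("ptr",onz(c,(172.5,158.5),.08)); 
print("rim L,R,B",[onz(c,u,.072)[:2] for u in [(182,158),(363,158)]], "hub",onz(c,(271,165),.078))
E
```

```text
135 258 286 [ 69  81 247] | 141 258 286 [ 69  80 247] | 147 259 286 [ 67  80 247] | 153 259 285 [ 34  36 164] | 159 260 288 [ 59  72 247] | 165 259 288 [ 35  42 190] | 171 259 288 [ 34  41 191] | 177 259 288 [ 34  42 190] | 183 259 288 [ 35  42 189] | 189 259 288 [ 35  40 189] | 195 259 288 [ 34  40 189] | 201 259 287 [ 34  41 189] | 207 259 285 [ 35  43 191] | 
[0.51846484 0.25687116 0.1235    ]
[0.53944469 0.26170081 0.1235    ]
[0.55004508 0.22109635 0.1235    ]
[0.52799285 0.21605912 0.1235    ]
barend [0.50008628 0.33209226 0.0985    ]
barend [0.52172023 0.33714114 0.0985    ]
ptr [0.44470783 0.22428439 0.08      ]
rim L,R,B [array([0.45180763, 0.22442499]), array([0.6173729 , 0.26249767])] hub [0.53390951 0.23779864 0.078     ]
```

Handle centre is about (0.534, 0.236) with yaw 13.5 deg, consistent in both views.

```bash
python3 - <<'E'
from h import *
plan([.5343,.236,.095],13.5)
E
```

```text
[[0.01,0.1,0.85,np.float64(-0.01),1],[0.01,0.09,0.85,np.float64(-0.01),1],[0.02,0.1,0.85,np.float64(-0.01),1],[0.01,0.09,0.85,np.float64(-0.01),1],[0.01,0.1,0.85,np.float64(-0.01),1],[0.02,0.09,0.85,np.float64(-0.01),1],[0.01,0.1,0.85,np.float64(-0.01),1],[0.02,0.09,0.86,np.float64(-0.01),1]]
```

Call:
jog_arm --pt "0.05 0.38 0.7 -0.05 1" --pt "0.05 0.38 0.9 -0.03 1" --pt "0 0 1 0 1" --pt "0 0 1 0 1" --pt "0 0 1 0 1" --pt "0 0 1 0 1" --pt "0 0 0.8 0 1" --pt "0 0 0.4 0 1"

```text
t: 4.75
tool_pos: [0.5336, 0.2358, 0.0935]
tcp_rot: [-0.001, 0.62, 0.785, -0.001]
force: [-0.5, 0.3, 0.1]
gripper_width: 0.0856
grasp_force: 0.0
```

Call:
jog_arm --pt "0 0 0 0 1" --pt "0 0 0 0 0" --pt "0 0 0 0 0" --pt "0 0 0 0 0" --pt "0 0 0 0 0" --pt "0 0 0 0 0" --newtons 40

```text
t: 5.5
tool_pos: [0.5349, 0.236, 0.0958]
tcp_rot: [0.0, 0.62, 0.785, 0.0]
force: [-0.0, -0.2, 3.2]
gripper_width: 0.0235
grasp_force: 40.6
```

Call:
jog_arm --pt "0 0 -0.3 0 0" --pt "0 0 -0.6 0 0" --pt "0 0 -0.9 0 0" --pt "0 0 -0.9 0 0" --pt "0 0 -0.9 0 0" --pt "0 0 -0.9 0 0" --pt "0 0 -0.6 0 0" --pt "0 0 0 0 0"

```text
t: 6.5
tool_pos: [0.5351, 0.236, 0.1984]
tcp_rot: [0.001, 0.62, 0.785, 0.001]
force: [0.3, -0.5, -0.9]
gripper_width: 0.0234
grasp_force: 40.0
```

```bash
python3 - <<'E'
from h import *
plan([.551,-.213,.195],12.5,op=0)
f,c=look("top"); save(cv2.resize(f[140:235,140:285],None,fx=5,fy=5,interpolation=cv2.INTER_CUBIC),"t1.png")
E
```

```text
[[-0.88,-0.18,0.01,np.float64(0.01),0],[-0.88,-0.18,0.01,np.float64(0.01),0],[-0.88,-0.18,0.01,np.float64(0.01),0],[-0.88,-0.17,0.01,np.float64(0.01),0],[-0.88,-0.17,0.01,np.float64(0.01),0],[-0.88,-0.17,0.01,np.float64(0.01),0],[-0.88,-0.17,0.01,np.float64(0.01),0],[-0.88,-0.17,0.01,np.float64(0.01),0]]
[[-0.88,-0.17,0.01,np.float64(0.01),0],[-0.88,-0.17,0.01,np.float64(0.01),0],[-0.88,-0.17,0.0,np.float64(0.01),0],[-0.88,-0.17,0.01,np.float64(0.01),0],[-0.89,-0.17,0.0,np.float64(0.01),0],[-0.88,-0.16,0.01,np.float64(0.01),0],[-0.89,-0.16,0.0,np.float64(0.01),0],[-0.89,-0.16,0.01,np.float64(0.01),0]]
[[-0.88,-0.16,0.0,np.float64(0.01),0],[-0.89,-0.16,0.01,np.float64(0.01),0],[-0.89,-0.16,0.0,np.float64(0.01),0],[-0.88,-0.16,0.01,np.float64(0.01),0],[-0.89,-0.16,0.0,np.float64(0.01),0],[-0.88,-0.16,0.01,np.float64(0.01),0],[-0.89,-0.16,0.0,np.float64(0.01),0],[-0.88,-0.16,0.01,np.float64(0.01),0]]
[[-0.89,-0.15,0.0,np.float64(0.01),0]]
```

Call:
jog_arm --pt "-0.5 -0.1 0 0.01 0" --pt "-0.88 -0.17 0 0.01 0" --pt "-0.88 -0.17 0 0.01 0" --pt "-0.88 -0.17 0 0.01 0" --pt "-0.88 -0.17 0 0.01 0" --pt "-0.88 -0.17 0 0.01 0" --pt "-0.88 -0.17 0 0.01 0" --pt "-0.88 -0.17 0 0.01 0"

```text
t: 7.55
tool_pos: [0.5398, 0.0991, 0.1973]
tcp_rot: [0.0, 0.623, 0.782, 0.0]
force: [0.6, -0.1, -0.7]
gripper_width: 0.0235
grasp_force: 40.0
```

Call:
jog_arm --pt "-0.88 -0.17 0 0.01 0" --pt "-0.88 -0.17 0 0.01 0" --pt "-0.88 -0.17 0 0.01 0" --pt "-0.88 -0.17 0 0.01 0" --pt "-0.88 -0.17 0 0.01 0" --pt "-0.88 -0.16 0 0.01 0" --pt "-0.88 -0.16 0 0.01 0" --pt "-0.88 -0.16 0 0.01 0"

```text
t: 8.55
tool_pos: [0.5448, -0.0441, 0.1973]
tcp_rot: [-0.0, 0.626, 0.78, 0.0]
force: [-0.0, -0.4, -1.4]
gripper_width: 0.0234
grasp_force: 40.0
```

Call:
jog_arm --pt "-0.88 -0.16 0 0.01 0" --pt "-0.88 -0.16 0 0.01 0" --pt "-0.88 -0.16 0 0.01 0" --pt "-0.88 -0.16 0 0.01 0" --pt "-0.88 -0.16 0 0.01 0" --pt "-0.88 -0.16 0 0.01 0" --pt "-0.88 -0.16 0 0.01 0" --pt "-0.88 -0.16 0 0.01 0"

```text
t: 9.55
tool_pos: [0.5496, -0.1871, 0.1973]
tcp_rot: [0.0, 0.63, 0.777, 0.0]
force: [0.3, 0.5, -1.5]
gripper_width: 0.0232
grasp_force: 40.0
```

Call:
jog_arm --pt "-0.88 -0.15 0 0 0" --pt "-0.4 -0.06 0 0 0" --pt "0 0 0 0 0"

```text
t: 9.93
tool_pos: [0.5507, -0.2124, 0.1972]
tcp_rot: [-0.0, 0.63, 0.777, 0.0]
force: [-0.1, 0.1, -1.0]
gripper_width: 0.0235
grasp_force: 40.0
```

```bash
python3 - <<'E'
from h import *
s=bot.read_state(); print(s["tool_pos"],yaw(s),s["gripper_width"])
f,c=look("wrist"); t,ct=look("top"); save(np.hstack([f,t[:, 120:400]]),"w1.png")
E
```

```text
[ 0.55074833 -0.21235748  0.19716271] 11.918925678466083 0.023486107882196967
```

View pics/w1.png

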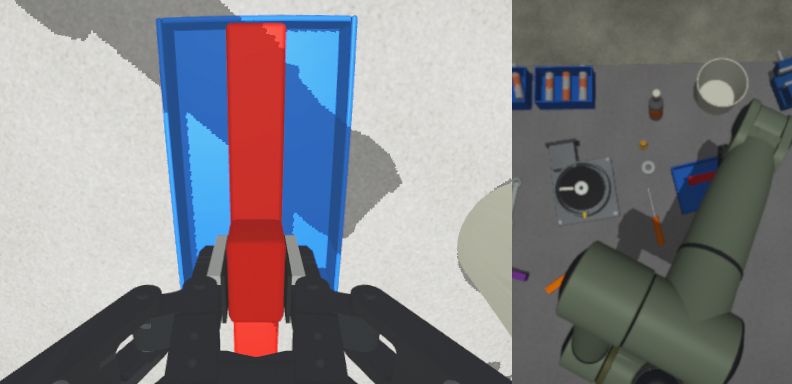

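The bar is centred over the bin, parallel to it and with room at the ends. The wheel's white mark points to image left in the top view. Lowering.

Call:
jog_arm --pt "0 0 0.9 0 0" --pt "0 0 1 0 0" --pt "0 0 1 0 0" --pt "0 0 1 0 0" --pt "0 0 1 0 0" --pt "0 0 1 0 0" --pt "0 0 1 0 0" --pt "0 0 0.6 0 0"

```text
t: 11.02
tool_pos: [0.5504, -0.2109, 0.0464]
tcp_rot: [-0.001, 0.629, 0.777, -0.0]
force: [-0.2, 1.2, -0.8]
gripper_width: 0.0235
grasp_force: 40.0
```

Call:
jog_arm --pt "0 0 0.2 0 0" --pt "0 0 0.15 0 0" --pt "0 0 0 0 0"

```text
t: 11.4
tool_pos: [0.5511, -0.212, 0.0407]
tcp_rot: [0.0, 0.63, 0.777, 0.0]
force: [0.1, 0.4, -1.4]
gripper_width: 0.0235
grasp_force: 40.0
```

Call:
jog_arm --pt "0 0 0.12 0 0" --pt "0 0 0.08 0 0" --pt "0 0 0 0 0"

```text
t: 11.78
tool_pos: [0.5508, -0.2119, 0.0364]
tcp_rot: [0.0, 0.63, 0.777, 0.0]
force: [-0.4, 0.7, -1.7]
gripper_width: 0.0231
grasp_force: 40.0
```

Call:
jog_arm --pt "0 0 0.06 0 0" --pt "0 0 0 0 0"

```text
t: 12.02
tool_pos: [0.5509, -0.2119, 0.0363]
tcp_rot: [0.0, 0.63, 0.777, -0.0]
force: [-2.8, 1.1, 8.4]
gripper_width: 0.0237
grasp_force: 41.3
```

Contact. Release and rise.

Call:
jog_arm --pt "0 0 0 0 0.6" --pt "0 0 0 0 0.6" --pt "0 0 0 0 0.6" --pt "0 0 -0.6 0 0.6" --pt "0 0 -1 0 0.6" --pt "0 0 -1 0 0.6" --pt "0 0 -1 0 0.6" --pt "0 0 -1 0 0.6"

```text
t: 13.02
tool_pos: [0.5509, -0.2119, 0.1286]
tcp_rot: [0.0, 0.63, 0.777, 0.0]
force: [0.5, 0.5, -0.3]
gripper_width: 0.0513
grasp_force: 0.0
```

Call:
jog_arm --pt "0 0 -1 0 0" --pt "0 0 -1 0 0" --pt "0 0 -1 0 0" --pt "0 0 -1 0 0" --newtons 20

```text
t: 13.52
tool_pos: [0.5507, -0.2119, 0.2086]
tcp_rot: [0.0, 0.63, 0.777, 0.0]
force: [-0.6, -0.3, -1.0]
gripper_width: -0.0003
grasp_force: 0.0
```

```bash
python3 - <<'E'
from h import *
# top view: fan state
t,c=look("top"); f,cw=look("wrist"); save(np.hstack([f,cv2.resize(t[150:230,150:235],None,fx=3.2,fy=4.8)[:384]]),"w2.png")
plan([.5334,.1400,.195],12,op=0)
E
```

```text
[[0.87,0.14,0.04,np.float64(-0.0),0],[0.87,0.14,0.04,np.float64(-0.0),0],[0.87,0.14,0.04,np.float64(-0.0),0],[0.87,0.14,0.04,np.float64(-0.0),0],[0.87,0.14,0.04,np.float64(-0.0),0],[0.87,0.14,0.04,np.float64(-0.0),0],[0.87,0.14,0.04,np.float64(-0.0),0],[0.87,0.14,0.04,np.float64(-0.0),0]]
[[0.87,0.13,0.04,np.float64(-0.0),0],[0.87,0.14,0.04,np.float64(-0.0),0],[0.87,0.13,0.04,np.float64(-0.0),0],[0.87,0.14,0.04,np.float64(-0.0),0],[0.88,0.13,0.03,np.float64(-0.0),0],[0.87,0.14,0.04,np.float64(-0.0),0],[0.88,0.13,0.03,np.float64(-0.0),0],[0.87,0.14,0.04,np.float64(-0.0),0]]
[[0.88,0.13,0.03,np.float64(-0.0),0],[0.87,0.14,0.04,np.float64(-0.0),0],[0.88,0.13,0.03,np.float64(-0.0),0],[0.87,0.14,0.04,np.float64(-0.0),0]]
```

View pics/w2.png

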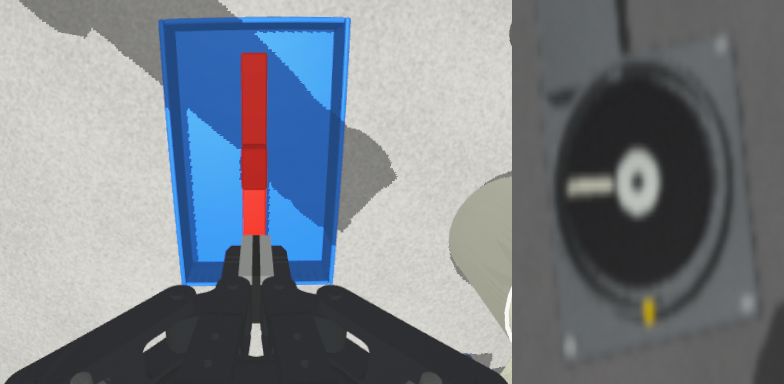

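The bar lies flat in the bin. The mark is at image left, a quarter turn clockwise from the pointer, so the wheel is at about -1.5 rad. Moving to the wheel.

Call:
jog_arm --pt "0.6 0.1 0 0 0" --pt "0.87 0.14 0 0 0" --pt "0.87 0.14 0 0 0" --pt "0.87 0.14 0 0 0" --pt "0.87 0.14 0 0 0" --pt "0.87 0.14 0 0 0" --pt "0.87 0.14 0 0 0" --pt "0.87 0.14 0 0 0"

```text
t: 14.62
tool_pos: [0.5441, -0.0753, 0.2071]
tcp_rot: [0.0, 0.63, 0.777, 0.0]
force: [-0.2, -0.6, 0.4]
gripper_width: 0.0002
grasp_force: 0.0
```

Call:
jog_arm --pt "0.87 0.14 0 0 0" --pt "0.87 0.14 0 0 0" --pt "0.87 0.14 0 0 0" --pt "0.87 0.14 0 0 0" --pt "0.87 0.14 0 0 0" --pt "0.87 0.14 0 0 0" --pt "0.87 0.14 0 0 0" --pt "0.87 0.14 0 0 0"

```text
t: 15.62
tool_pos: [0.5371, 0.0655, 0.2071]
tcp_rot: [0.0, 0.63, 0.777, 0.0]
force: [0.1, 0.3, -0.1]
gripper_width: -0.0002
grasp_force: 0.0
```

Call:
jog_arm --pt "0.87 0.14 0 0 0" --pt "0.87 0.14 0 0 0" --pt "0.87 0.14 0 0 0" --pt "0.87 0.14 0 0 0" --pt "0.4 0.06 0 0 0" --pt "0 0 0 0 0"

```text
t: 16.38
tool_pos: [0.5332, 0.1433, 0.207]
tcp_rot: [0.0, 0.629, 0.777, -0.0]
force: [-0.3, -0.2, -0.6]
gripper_width: 0.0002
grasp_force: 0.0
```

```bash
python3 - <<'E'
from h import *
s=bot.read_state(); print(s["tool_pos"],yaw(s),s["force"])
f,c=look("wrist"); save(f,"w3.png")
E
```

```text
[0.53316577 0.14333701 0.20700238] 12.01632478608519 [-0.31169195 -0.17195518 -0.63719169]
```

View pics/w3.png

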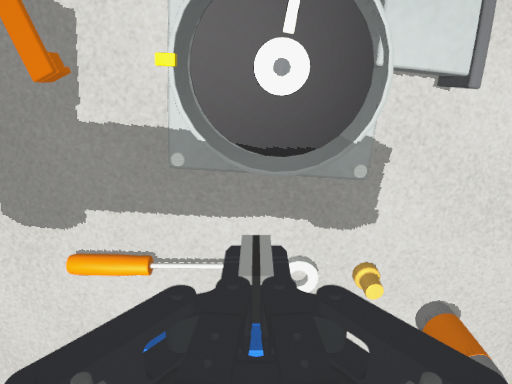

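Hub ring at (282,66), mark at (292,14), pointer at (165,59).

```bash
cat >> h.py <<'E'
def fan(f,c,zc=.074,ctr=None):
    """hub centre, pointer, and mark angle (rad, 0 at pointer, ccw) from one view"""
    hsv=cv2.cvtColor(f,cv2.COLOR_RGB2HSV); H,S,V=[hsv[...,i].astype(int) for i in range(3)]
    u0=proj(c,[.534,.236,zc] if ctr is None else [*ctr,zc]); 
    vv,uu=np.mgrid[:384,:512]; 
    y=((H>22)&(H<35)&(S>150)&(V>100)).astype(np.uint8)
    n,_,st,ce=cv2.connectedComponentsWithStats(y); pu=proj(c,[.444,.223,.08])
    ok=[i for i in range(1,n) if st[i,4]>=6 and np.linalg.norm(ce[i]-pu)<25]
    P=onz(c,ce[min(ok,key=lambda i:np.linalg.norm(ce[i]-pu))],.08)[:2] if ok else None
    return u0,P
E
python3 - <<'E'
from h import *
f=cv2.cvtColor(cv2.imread("pics/w3.png"),cv2.COLOR_BGR2RGB); _,c=look("wrist")
print("ptr",fan(f,c)[1])
w=((f.min(2)>190)).astype(np.uint8); w[:, :240]=0; w[:,325:]=0; w[130:]=0
n,l,st,ce=cv2.connectedComponentsWithStats(w)
for i in range(1,n):
    if st[i,4]>40:
        cs,_=cv2.findContours((l==i).astype(np.uint8),cv2.RETR_EXTERNAL,cv2.CHAIN_APPROX_NONE)
        P=np.array([onz(c,p[0],.074)[:2] for p in cs[0]]).astype(np.float32); print(st[i],cv2.minAreaRect(P),cv2.minEnclosingCircle(P))
for u in [(176,60),(393,60)]: print("wall",onz(c,u,.072)[:2])
E
```

```text
ptr [0.44592832 0.22239558]
[283   0  17  34 370] ((0.5337767601013184, 0.27345338463783264), (0.008693583309650421, 0.024652834981679916), 2.371281623840332) ((0.5337904095649719, 0.2736790180206299), 0.0128172030672431)
[ 254   37   56   59 2316] ((0.5351703763008118, 0.23545917868614197), (0.04413287341594696, 0.043643757700920105), 43.0145263671875) ((0.53525710105896, 0.23539595305919647), 0.022271819412708282)
wall [0.45212665 0.22328591]
wall [0.62195384 0.26059671]
```

Hub centre is (0.535, 0.235) and the pointer direction 188.4 deg. The mark is at 92.2 deg, so the wheel angle is about -1.68 rad and 456 deg of turning is needed. I'll go to radius 50 mm on the -y side and feel for the face.

Call:
jog_arm --pt "0.5 0.13 0.6 0 0" --pt "0.5 0.13 0.9 0 0" --pt "0.5 0.13 0.9 0 0" --pt "0.52 0.13 0.9 0 0" --pt "0 0 0.9 0 0" --pt "0 0 0.9 0 0" --pt "0 0 0.7 0 0" --pt "0 0 0.2 0 0"

```text
t: 17.48
tool_pos: [0.5343, 0.1845, 0.0858]
tcp_rot: [-0.001, 0.63, 0.777, -0.001]
force: [-0.6, -0.7, -0.1]
gripper_width: 0.0001
grasp_force: 0.0
```

Call:
jog_arm --pt "0 0 0 0 0" --pt "0 0 0.05 0 0" --pt "0 0 0.05 0 0" --pt "0 0 0 0 0"

```text
t: 17.98
tool_pos: [0.5352, 0.1845, 0.0854]
tcp_rot: [0.0, 0.63, 0.777, 0.0]
force: [-0.5, 0.6, 0.2]
gripper_width: 0.0001
grasp_force: 0.0
```

Call:
jog_arm --pt "0 0 0.05 0 0" --pt "0 0 0.06 0 0" --pt "0 0 0 0 0"

```text
t: 18.35
tool_pos: [0.5349, 0.1845, 0.0827]
tcp_rot: [-0.0, 0.63, 0.777, -0.0]
force: [-0.9, 0.2, -0.5]
gripper_width: 0.0001
grasp_force: 0.0
```

Call:
jog_arm --pt "0 0 0.05 0 0" --pt "0 0 0.06 0 0" --pt "0 0 0 0 0"

```text
t: 18.73
tool_pos: [0.5349, 0.1845, 0.0805]
tcp_rot: [-0.0, 0.63, 0.777, -0.0]
force: [0.0, -0.1, -0.0]
gripper_width: 0.0001
grasp_force: 0.0
```

Call:
jog_arm --pt "0 0 0.05 0 0" --pt "0 0 0.06 0 0" --pt "0 0 0 0 0"

```text
t: 19.1
tool_pos: [0.5349, 0.1845, 0.0783]
tcp_rot: [-0.0, 0.63, 0.777, -0.0]
force: [-0.1, -0.1, -0.2]
gripper_width: 0.0003
grasp_force: 0.0
```

Call:
jog_arm --pt "0 0 0.05 0 0" --pt "0 0 0.06 0 0" --pt "0 0 0 0 0"

```text
t: 19.48
tool_pos: [0.5349, 0.1845, 0.0761]
tcp_rot: [-0.0, 0.63, 0.777, -0.0]
force: [0.7, 0.1, -0.3]
gripper_width: -0.0001
grasp_force: 0.0
```

Call:
jog_arm --pt "0 0 0.05 0 0" --pt "0 0 0.06 0 0" --pt "0 0 0 0 0"

```text
t: 19.85
tool_pos: [0.5349, 0.1845, 0.0739]
tcp_rot: [-0.0, 0.63, 0.777, -0.0]
force: [-0.4, -0.2, 0.3]
gripper_width: 0.0001
grasp_force: 0.0
```

Call:
jog_arm --pt "0 0 0.05 0 0" --pt "0 0 0.06 0 0" --pt "0 0 0 0 0"

```text
t: 20.23
tool_pos: [0.5351, 0.1845, 0.0719]
tcp_rot: [0.0, 0.63, 0.777, 0.0]
force: [0.3, 0.4, 1.2]
gripper_width: 0.0001
grasp_force: 0.7
```

Contact at about z = 0.072. Press about 1.4 mm more, then work out the circle rows.

Call:
jog_arm --pt "0 0 0.04 0 0" --pt "0 0 0.03 0 0" --pt "0 0 0 0 0"

```text
t: 20.6
tool_pos: [0.5352, 0.1844, 0.0707]
tcp_rot: [0.0, 0.63, 0.777, 0.0]
force: [-1.5, -0.6, 4.6]
gripper_width: -0.0001
grasp_force: 2.2
```

```bash
python3 - <<'E'
from h import *
s=bot.read_state(); print(s["tool_pos"],s["force"]); a=np.radians(12)
B=np.array([[-np.sin(a),np.cos(a)],[np.cos(a),np.sin(a)]]); C=np.array([.535,.235]); p=np.array([.535,.1845]); st=9
th=-90; rows=[]
for k in range(40):
    th+=st; q=C+.05*np.array([np.cos(np.radians(th)),np.sin(np.radians(th))]); r=np.round(B@(q-p)/.02,2); p=p+B.T@r*.02; rows.append([float(x) for x in r])
for i in range(0,40,8): print(-90+st*i,rows[i:i+8])
E
```

```text
[0.53521295 0.18444576 0.07074873] [-1.46500745 -0.58668865  4.5757906 ]
-90 [[-0.03, 0.39], [0.01, 0.4], [0.08, 0.38], [0.13, 0.37], [0.18, 0.35], [0.24, 0.31], [0.29, 0.27], [0.32, 0.22]]
-18 [[0.35, 0.17], [0.38, 0.11], [0.39, 0.05], [0.39, -0.01], [0.39, -0.07], [0.37, -0.13], [0.34, -0.19], [0.31, -0.24]]
54 [[0.27, -0.28], [0.22, -0.33], [0.17, -0.35], [0.12, -0.38], [0.05, -0.38], [-0.01, -0.4], [-0.08, -0.38], [-0.13, -0.37]]
126 [[-0.18, -0.35], [-0.24, -0.31], [-0.29, -0.27], [-0.32, -0.22], [-0.35, -0.17], [-0.38, -0.11], [-0.39, -0.05], [-0.39, 0.01]]
198 [[-0.39, 0.07], [-0.37, 0.13], [-0.34, 0.19], [-0.31, 0.24], [-0.27, 0.28], [-0.23, 0.32], [-0.16, 0.36], [-0.12, 0.38]]
```

Call:
jog_arm --pt "-0.03 0.39 0.02 0 0" --pt "0.01 0.4 0 0 0" --pt "0.08 0.38 0 0 0" --pt "0.13 0.37 0 0 0"

```text
t: 21.1
tool_pos: [0.5642, 0.1948, 0.0701]
tcp_rot: [-0.001, 0.63, 0.777, -0.0]
force: [-3.4, -1.2, 5.1]
gripper_width: -0.0002
grasp_force: 2.9
```

```bash
cat >> h.py <<'E'
C0=np.array([.535,.235]); PTR=188.4
def mark(cam="top",z=.073):
    """mark bearing relative to pointer (deg, ccw) by sampling brightness on rings 34-66 mm of the wheel"""
    f,c=look(cam); g=f.min(2).astype(np.float32); A=np.arange(0,360,.5); best=np.zeros(len(A)); cnt=0
    D=[[proj(c,[C0[0]+r*np.cos(a),C0[1]+r*np.sin(a),z]) for a in np.radians(A)] for r in np.arange(.034,.062,.004)]
    m=np.array(D,np.float32); v=cv2.remap(g,m[...,0],m[...,1],cv2.INTER_LINEAR)
    s=np.median(v,0); k=s>max(.6*s.max(),np.median(s)+25); z_=np.exp(1j*np.radians(A[k])).sum()
    return f,round((np.degrees(np.angle(z_))-PTR+180)%360-180,1),round(abs(z_)/max(k.sum(),1),3),int(k.sum()),s.max()
E
python3 - <<'E'
from h import *
s=bot.read_state(); print(s["tool_pos"],s["force"],mark()[1:],mark("wrist")[1:])
E
```

```text
[0.5641573  0.19482271 0.07010256] [-3.40492258 -1.17523866  5.09331092] (np.float64(171.6), np.float64(0.0), 0, np.float32(67.07031)) (np.float64(-61.6), np.float64(0.999), 20, np.float32(235.0))
```

Wheel went from -96 to -62 deg, so it follows the finger without slip at about 5 N. Continuing.

Call:
jog_arm --pt "0.18 0.35 0 0 0" --pt "0.24 0.31 0 0 0" --pt "0.29 0.27 0 0 0" --pt "0.32 0.22 0 0 0" --pt "0.35 0.17 0 0 0" --pt "0.38 0.11 0 0 0"

```text
t: 21.95
tool_pos: [0.5851, 0.2345, 0.0702]
tcp_rot: [0.0, 0.63, 0.777, -0.001]
force: [-2.7, -2.8, 5.0]
gripper_width: -0.0003
grasp_force: 2.9
```

Call:
jog_arm --pt "0.39 0.05 0 0 0" --pt "0.39 -0.01 0 0 0" --pt "0.39 -0.07 0 0 0" --pt "0.37 -0.13 0 0 0" --pt "0.34 -0.19 0 0 0" --pt "0.31 -0.24 0 0 0"

```text
t: 22.7
tool_pos: [0.5655, 0.2756, 0.0706]
tcp_rot: [0.001, 0.63, 0.777, 0.001]
force: [0.8, -1.1, 4.9]
gripper_width: 0.0002
grasp_force: 2.6
```

Call:
jog_arm --pt "0.27 -0.28 0 0 0" --pt "0.22 -0.33 0 0 0" --pt "0.17 -0.35 0 0 0" --pt "0.12 -0.38 0 0 0" --pt "0.05 -0.38 0 0 0" --pt "-0.01 -0.4 0 0 0" --pt "-0.08 -0.38 0 0 0" --pt "-0.13 -0.37 0 0 0"

```text
t: 23.7
tool_pos: [0.5068, 0.2764, 0.0708]
tcp_rot: [0.0, 0.629, 0.777, 0.002]
force: [2.6, 0.5, 4.7]
gripper_width: 0.0
grasp_force: 2.5
```

```bash
python3 - <<'E'
from h import *
s=bot.read_state(); print(s["tool_pos"],s["force"],mark()[1:],mark("wrist")[1:])
E
```

```text
[0.5068227  0.27642869 0.07080188] [2.61867189 0.48426914 4.70263891] (np.float64(95.6), np.float64(0.997), 29, np.float32(149.875)) (np.float64(-64.9), np.float64(0.997), 26, np.float32(153.26562))
```

The mark is at about +96 deg by the top camera, so there is some creep. I'll keep going and measure again.

Call:
jog_arm --pt "-0.18 -0.35 0 0 0" --pt "-0.24 -0.31 0 0 0" --pt "-0.29 -0.27 0 0 0" --pt "-0.32 -0.22 0 0 0" --pt "-0.35 -0.17 0 0 0" --pt "-0.38 -0.11 0 0 0" --pt "-0.39 -0.05 0 0 0" --pt "-0.39 0.01 0 0 0"

```text
t: 24.8
tool_pos: [0.4884, 0.2212, 0.0707]
tcp_rot: [-0.0, 0.629, 0.777, 0.002]
force: [1.6, 3.5, 6.1]
gripper_width: 0.0002
grasp_force: 2.7
```

```bash
python3 - <<'E'
from h import *
s=bot.read_state(); print(s["tool_pos"],s["force"]); a,b=mark(),mark("wrist"); print(a[1:],b[1:]); save(np.hstack([b[0],cv2.resize(a[0][150:230,150:235],None,fx=3.2,fy=4.8)[:384]]),"w4.png")
E
```

```text
[0.48841849 0.22123594 0.07073199] [1.60542694 3.47040147 6.14308128]
(np.float64(-124.1), np.float64(0.798), 112, np.float32(95.83008)) (np.float64(166.3), np.float64(0.911), 21, np.float32(219.0))
```

View pics/w4.png

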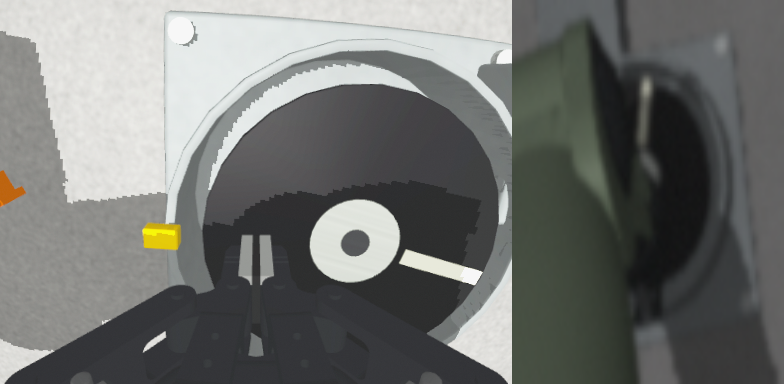

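Mark at wrist pixel (440,268), about +166 deg, opposite the pointer. About 194 deg remain.

Call:
jog_arm --pt "-0.39 0.07 0 0 0" --pt "-0.37 0.13 0 0 0" --pt "-0.34 0.19 0 0 0" --pt "-0.31 0.24 0 0 0" --pt "-0.27 0.28 0 0 0" --pt "-0.23 0.32 0 0 0" --pt "-0.16 0.36 0 0 0" --pt "-0.12 0.38 0 0 0"

```text
t: 25.9
tool_pos: [0.5341, 0.1858, 0.0701]
tcp_rot: [-0.001, 0.629, 0.777, 0.0]
force: [-3.3, 1.6, 7.8]
gripper_width: -0.0002
grasp_force: 3.7
```

```bash
python3 - <<'E'
from h import *
s=bot.read_state(); print(s["tool_pos"],s["force"]); a,b=mark(),mark("wrist"); print(a[1:],b[1:]); save(b[0],"w5.png")
E
```

```text
[0.53405694 0.18584778 0.070116  ] [-3.32595533  1.63159509  7.75703214]
(np.float64(171.6), np.float64(0.0), 0, np.float32(66.99609)) (np.float64(-131.2), np.float64(0.999), 20, np.float32(229.0))
```

Call:
jog_arm --pt "-0.05 0.4 -0.02 0 0" --pt "0.01 0.4 0 0 0" --pt "0.08 0.38 0 0 0" --pt "0.13 0.37 0 0 0" --pt "0.18 0.35 0 0 0" --pt "0.24 0.31 0 0 0" --pt "0.29 0.27 0 0 0" --pt "0.32 0.22 0 0 0"

```text
t: 27.0
tool_pos: [0.5815, 0.2198, 0.0703]
tcp_rot: [-0.001, 0.629, 0.777, -0.001]
force: [-3.8, -1.4, 7.3]
gripper_width: -0.0001
grasp_force: 3.6
```

```bash
python3 - <<'E'
from h import *
s=bot.read_state(); print(s["tool_pos"],s["force"]); a,b=mark(),mark("wrist"); print(a[1:],b[1:]); save(b[0],"w6.png")
E
```

```text
[0.58149822 0.21983785 0.07029562] [-3.76199111 -1.38032042  7.33706557]
(np.float64(171.6), np.float64(0.0), 0, np.float32(61.875)) (np.float64(-69.4), np.float64(0.999), 21, np.float32(247.0))
```

Call:
jog_arm --pt "0.35 0.17 0 0 0" --pt "0.38 0.11 0 0 0" --pt "0.39 0.05 0 0 0" --pt "0.39 -0.01 0 0 0" --pt "0.39 -0.07 0 0 0" --pt "0.37 -0.13 0 0 0"

```text
t: 27.85
tool_pos: [0.5752, 0.264, 0.0705]
tcp_rot: [0.0, 0.63, 0.777, -0.001]
force: [-1.2, -4.0, 6.6]
gripper_width: -0.0001
grasp_force: 3.4
```

```bash
python3 - <<'E'
from h import *
s=bot.read_state(); print(s["tool_pos"],s["force"]); a,b=mark(),mark("wrist"); print(a[1:],b[1:]); save(np.hstack([b[0],cv2.resize(a[0][150:230,150:235],None,fx=3.2,fy=4.8)[:384]]),"w7.png")
E
```

```text
[0.57519245 0.26403232 0.07052958] [-1.19495496 -3.99077804  6.60591346]
(np.float64(-19.4), np.float64(0.997), 29, np.float32(90.16016)) (np.float64(-26.4), np.float64(0.859), 23, np.float32(223.0))
```

Call:
jog_arm --pt "0.34 -0.19 0 0 0" --pt "0.1 -0.08 0 0 0" --pt "0 0 -0.3 0 0" --pt "0 0 -1 0 0" --pt "0 0 -1 0 0" --pt "-0.9 0 -1 0 0" --pt "-0.9 0 -1 0 0" --pt "-0.9 0 -1 0 0"

```text
t: 28.95
tool_pos: [0.5798, 0.2177, 0.1771]
tcp_rot: [-0.0, 0.63, 0.777, -0.0]
force: [1.4, -0.0, -0.4]
gripper_width: 0.0001
grasp_force: 0.0
```

Call:
jog_arm --pt "-0.9 0 -1 0 0" --pt "-0.9 -0.2 0 0 0" --pt "-0.9 -0.2 0 0 0" --pt "0 0 0 0 0"

```text
t: 29.45
tool_pos: [0.5826, 0.163, 0.1954]
tcp_rot: [-0.001, 0.63, 0.776, -0.001]
force: [-0.9, 0.4, 0.3]
gripper_width: -0.0
grasp_force: 0.0
```

```bash
python3 - <<'E'
from h import *
s=bot.read_state(); print(s["tool_pos"],s["force"]); a,b=mark(),mark("wrist"); print(a[1:],b[1:]); print([fan(x[0],look(n)[1])[1] for x,n in ((a,"top"),(b,"wrist"))]); save(np.hstack([b[0],cv2.resize(a[0][150:230,150:235],None,fx=3.2,fy=4.8)[:384]]),"w8.png")
E
```

```text
[0.582572   0.16303281 0.1953872 ] [-0.89742468  0.43733162  0.31942899]
(np.float64(171.6), np.float64(0.0), 0, np.float32(77.5625)) (np.float64(-10.4), np.float64(0.998), 23, np.float32(247.0))
[None, array([0.44694752, 0.22382599])]
```

View pics/w8.png

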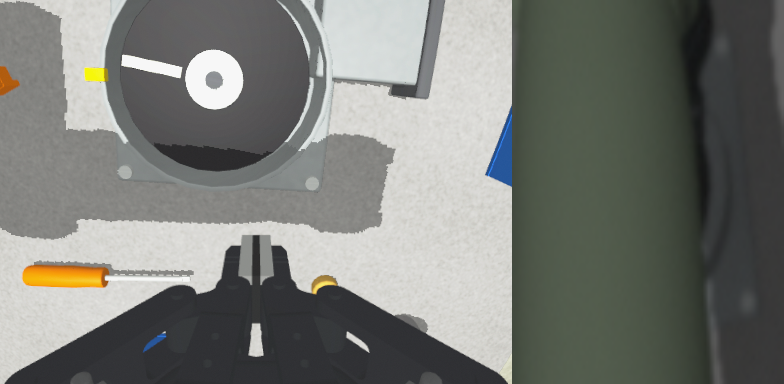

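The hub is at (214,80), the stripe runs from (181,72) to (121,60), and the pointer is at (96,74). The mark is about 10 deg short. Measuring it in this one view.

```bash
cat >> h.py <<'E'
def fine(z=.072):
    f,c=look("wrist"); w=(f.min(2)>185).astype(np.uint8); u=proj(c,[*C0,z]); vv,uu=np.mgrid[:384,:512]
    # keep only wheel disc pixels
    R_=np.linalg.norm(proj(c,[C0[0]-.07,C0[1],z])-u); w[(uu-u[0])**2+(vv-u[1])**2>R_**2]=0
    n,l,st,ce=cv2.connectedComponentsWithStats(w); i=sorted(range(1,n),key=lambda i:-st[i,4])[:2]; out=[]
    for k in i:
        cs,_=cv2.findContours((l==k).astype(np.uint8),cv2.RETR_EXTERNAL,cv2.CHAIN_APPROX_NONE)
        out.append(np.array([onz(c,p[0],z)[:2] for p in cs[0]]).astype(np.float32))
    hub=np.array(cv2.minEnclosingCircle(out[0])[0]); sc,sz,_=cv2.minAreaRect(out[1]); P=fan(f,c)[1]; sc=np.array(sc)
    an=lambda v:np.degrees(np.arctan2(v[1],v[0]))%360
    print("hub",hub,"stripe",sc,sz,np.linalg.norm(sc-hub),"ptr",P,np.linalg.norm(P-hub),"bearings",an(sc-hub),an(P-hub),"mark rel",an(sc-hub)-an(P-hub))
E
python3 - <<'E'
from h import *
fine()
plan([C0[0]+.05*np.cos(np.radians(-60)),C0[1]+.05*np.sin(np.radians(-60)),.085],12,op=0)
E
```

```text
hub [0.53505564 0.23589022] stripe [0.48718518 0.23664792] (0.008731146343052387, 0.0442579947412014) 0.04787645319425785 ptr [0.44666108 0.22314272] 0.08930899444855414 bearings 179.09319734679542 188.2061305617998 mark rel -9.112933215004375
[[0.22,-0.12,0.79,np.float64(0.0),0],[0.22,-0.12,0.79,np.float64(0.0),0],[0.22,-0.12,0.8,np.float64(0.0),0],[0.22,-0.12,0.79,np.float64(0.0),0],[0.22,-0.13,0.8,np.float64(0.0),0],[0.22,-0.12,0.79,np.float64(0.0),0],[0.21,-0.13,0.8,np.float64(0.0),0]]
```

9.1 deg to go. Touch down again at -60 deg and push a short arc.

Call:
jog_arm --pt "0.38 -0.22 0.7 0 0" --pt "0.38 -0.22 0.9 0 0" --pt "0.38 -0.22 0.9 0 0" --pt "0.38 -0.21 0.9 0 0" --pt "0 0 0.9 0 0" --pt "0 0 0.8 0 0" --pt "0 0 0.45 0 0" --pt "0 0 0 0 0"

```text
t: 30.7
tool_pos: [0.5595, 0.1908, 0.0847]
tcp_rot: [-0.0, 0.63, 0.777, -0.001]
force: [0.1, 0.6, -0.5]
gripper_width: -0.0001
grasp_force: 0.0
```

Call:
jog_arm --pt "0 0 0.45 0 0" --pt "0 0 0.15 0 0" --pt "0 0 0.05 0 0" --pt "0 0 0 0 0"

```text
t: 31.2
tool_pos: [0.5602, 0.1908, 0.0726]
tcp_rot: [0.0, 0.63, 0.777, 0.0]
force: [-0.2, -0.2, 0.9]
gripper_width: 0.0002
grasp_force: 0.0
```

Call:
jog_arm --pt "0 0 0.04 0 0" --pt "0 0 0.04 0 0" --pt "0 0 0 0 0"

```text
t: 31.58
tool_pos: [0.5604, 0.1908, 0.0712]
tcp_rot: [0.0, 0.63, 0.777, 0.0]
force: [0.1, -0.8, 1.6]
gripper_width: 0.0
grasp_force: 1.0
```

Call:
jog_arm --pt "0 0 0.04 0 0" --pt "0 0 0.02 0 0" --pt "0 0 0 0 0"

```text
t: 31.95
tool_pos: [0.5604, 0.1908, 0.07]
tcp_rot: [0.0, 0.63, 0.777, 0.0]
force: [-0.3, -1.6, 5.1]
gripper_width: 0.0003
grasp_force: 2.4
```

Call:
jog_arm --pt "0.03 0.09 0 0 0" --pt "0.05 0.14 0 0 0" --pt "0.05 0.14 0 0 0" --pt "0 0 0 0 0"

```text
t: 32.45
tool_pos: [0.5665, 0.1949, 0.0697]
tcp_rot: [-0.0, 0.63, 0.777, -0.0]
force: [-1.0, -0.2, 4.6]
gripper_width: -0.0001
grasp_force: 2.8
```

```bash
python3 - <<'E'
from h import *
fine()
E
```

```text
hub [0.53501815 0.23608762] stripe [0.48645258 0.22958569] (0.04565054178237915, 0.007885630242526531) 0.04899887060616069 ptr [0.45290288 0.22507333] 0.08285065695547551 bearings 187.62538089253712 187.63960021631956 mark rel -0.014219323782441506
```

The mark is within about 1 deg. Lift straight off and verify.

Call:
jog_arm --pt "0 0 -0.2 0 0" --pt "0 0 -0.6 0 0" --pt "0 0 -1 0 0" --pt "-0.6 0.1 -1 0 0" --pt "-0.8 0 -1 0 0" --pt "-0.5 0 -1 0 0" --pt "0 0 -1 0 0" --pt "0 0 0 0 0"

```text
t: 33.5
tool_pos: [0.5778, 0.1582, 0.1876]
tcp_rot: [0.001, 0.63, 0.777, 0.001]
force: [0.3, 0.4, 0.4]
gripper_width: 0.0
grasp_force: 0.0
```

```bash
python3 - <<'E'
from h import *
s=bot.read_state(); print(s["tool_pos"],s["force"]); fine()
save(look("wrist")[0],"w9.png")
E
```

```text
[0.57783761 0.1582337  0.18763201] [0.28703796 0.38711193 0.43397821]
hub [0.53501719 0.23601665] stripe [0.48704726 0.22960651] (0.04406793415546417, 0.008733697235584259) 0.048396329829395006 ptr [0.44651409 0.22307337] 0.08944454685711944 bearings 187.61124275643127 188.32033129172672 mark rel -0.7090885352954501
```

View pics/w9.png

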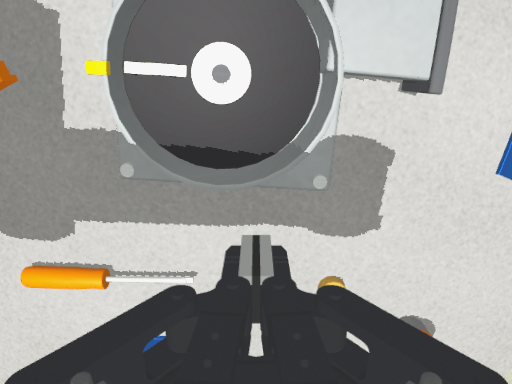

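The white mark, (125,68) to (186,71), lines up with the yellow pointer at (97,67), within about 0.7 deg. The robot is clear of everything, so I'm handing in.

```bash
python3 -c "
from rig import bot
print(bot.finish_job())"
```

```text
the job is handed in; nothing more can be done
None
```

The job is handed in after about 34 s: the red bar lies in the blue bin, and the wheel was turned anticlockwise one full turn and on to the pointer, its mark within about 1 deg, with the press at 8 N or less at every reading.

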